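# Set the sander's speed dial by fingertip and start it

## Task

Set the speed on the sander's grey control box: with a fingertip gently push the orange pointer of the selector round, clockwise seen from above, until it has clicked in at the green dot. Then press the green start button all the way down and let it come up again. Grasp and lift nothing, do not press the start button before the pointer is in place, and leave the other things on the bench and the small bracket on the box where they are.

Things in the scene. Friction and masses are not known exactly. Their poses are not given: they have to be found in the camera images.
- box: Grey metal control box, fixed to the bench, 170 mm (x) by 290 mm (y) by 60 mm high; origin at the centre of its underside, z up, x away from its front edge (which roughly faces the robot), y to the left. The dial is on the left part of its top, the start button on the right.
- dial_axis (a point): The selector's axis at the top face of the control box: the middle of the flush black dial plate, 74 mm in radius. Only the selector stands on the plate. Its axes are the box's.
- selector (a joint): Rotary speed selector, rad: 0 at the first click, growing clockwise seen from above. Eight clicks 0.5236 rad (30 degrees) apart, 0 to 3.665, a firm stop just beyond each end. At value q the pointer's direction in the box frame is 1.833 - q, anticlockwise from the box's x. It starts on the first or second click, which have a white tick and no dot.
- pointer_aim (a point): Point that the pointer aims at, 60 mm from the axis and 3 mm above the box's top, where the dots lie; turns with the selector, x outwards. The pointer is an upright orange bar with a white line on its upper edge, 14 mm thick, from 21 mm behind the axis to 41 mm ahead, its sides 11 to 43 mm above the box's top, on a round grey skirt of 27 mm radius, 11 mm high.
- pointer_side (a point): Middle of the bar, 36 mm out from the axis, 31 mm above the box's top: push the bar's flat side here (x outwards, y across). The push rises to about 2.5 N as it leaves a click and falls to nothing half-way to the next; there a spring snaps the pointer on by itself into the next click, where it stays when let go.
- start (a joint): Travel of the green start button, m: 0 up, 0.006 fully down. Spring return; about 5 N holds it fully down.
- start_top (a point): Centre of the top face of the round green start button (34 mm across), on a low black housing on a yellow patch at the right of the box. It is pressed straight down.
- bracket: Small loose aluminium angle, 30 x 60 x 28 mm high, lying on the box behind the start button; origin at the centre of its underside. Leave it.
- glue: White glue bottle with a red cap, 48 mm across, 110 mm high, behind the box; origin at the centre of its underside. Leave it.
- screws: Jar of screws with a steel cap, 60 mm across, 70 mm high, behind the box; origin at the centre of its underside. Leave it.
- driver: Screwdriver lying in front of the box; origin at its underside. Leave it.
- wheel: Red plastic kit wheel lying flat to the left of the box, 60 mm across, 22 mm high. Leave it.
- mug: Blue mug, 76 mm across, 85 mm high, to the right of the box. Leave it.
- tape: Roll of yellow tape lying flat to the right of the box, 84 mm across, 24 mm high. Leave it.
- dot_green: Flat green dot, 16 mm across, on the dial plate, 60 mm from the axis; origin at its centre. The pointer must aim at this one. Six dots of different colours mark the third to the eighth click, in an order that changes.
- dot_red: Flat red dot, 16 mm across, on the dial plate, 60 mm from the axis; origin at its centre. Six dots of different colours mark the third to the eighth click, in an order that changes.
- dot_yellow: Flat yellow dot, 16 mm across, on the dial plate, 60 mm from the axis; origin at its centre. Six dots of different colours mark the third to the eighth click, in an order that changes.
- dot_blue: Flat blue dot, 16 mm across, on the dial plate, 60 mm from the axis; origin at its centre. Six dots of different colours mark the third to the eighth click, in an order that changes.
- dot_white: Flat white dot, 16 mm across, on the dial plate, 60 mm from the axis; origin at its centre. Six dots of different colours mark the third to the eighth click, in an order that changes.
- dot_violet: Flat violet dot, 16 mm across, on the dial plate, 60 mm from the axis; origin at its centre. Six dots of different colours mark the third to the eighth click, in an order that changes.

How it is judged (in metres and radians):
On the way, in this order (a step that is already met when the one before it is completed fails the run):
1. the pointer has clicked in at the green dot (horizontal distance between pointer_aim and dot_green below 0.008 m and velocity of joint selector between -0.1 and 0.1 rad/s), for 0.3 s.
2. the start button is pressed all the way down with the pointer at the green dot (value of joint start above 0.0045 m and horizontal distance between pointer_aim and dot_green below 0.008 m), for 0.04 s.
At the end, for the whole second after the job is handed in: the pointer rests at the green dot (its aim point within 8 mm of the dot's centre) and the start button is up again (within 1.5 mm) (all of step 1 and value of joint start below 0.0015 m); the robot touches nothing.
It fails at once if the start button is pressed (over 2 mm) while the pointer is not at the green dot (value of joint start above 0.002 m and horizontal distance between pointer_aim and dot_green above 0.008 m).
It fails at once if the selector is gripped or pushed hard (over 18 N) (contact force between the fingers and selector above 18 N).
It fails at once if the bracket, bottle, jar, screwdriver, wheel, mug or tape is moved by more than 15 mm or lifted (distance of any of bracket, glue, screws, driver, wheel, mug, tape from where it was at the start of the episode above 0.015 m).
It also fails if it takes over 64 s, if anything falls off the work surface, if the arm or the gripper's body presses on something with over 40 N, if the wrist force passes 120 N, or if a joint passes its speed limit or range.

## Robot

A 7-joint arm with a two-finger parallel gripper is mounted at the origin on the work surface. World frame = base frame: x ahead of the robot, y to its left, z up, the work surface at z = 0. Lengths are in mm, angles in rad, forces in N, time in s.
With the tool pointing down it reaches from about 400 to 850 mm from the base axis. Payload 10.4 kg.
Tool frame: the origin (TCP) lies midway between the tips of the shut fingers; the grasp point (between the pads) lies 19 mm behind it; z points along the fingers, x is the direction in which the jaws open and shut, and the axes are right-handed (so a half turn about z gives the same grasp; the last joint's range is limited). The gripper opens to 85 mm and grips with 20 to 120 N. Pads are 22 mm wide; open, the fingers measure 114 mm over their backs; the gripper's body (76 mm by 85 mm) begins 54 mm behind the grasp point. The pads swing forward as they close: fully open they stand 13 mm farther back than shut.
Start: joints at [1.296, 0.332, -0.065, 1.46, 0.022, 1.35, -0.088], TCP at [155.738, -605.307, 231.338] pointing down, gripper open.
Joint ranges: [-2.6, 2.6], [-0.5, 2.12], [-1.47, 1.34], [0.16, 2.42], [-1.27, 4.41], [0.06, 2.06], [-2.6, 2.6]. Speed limits (rad/s): [2.22, 2.22, 2.79, 2.79, 3.14, 3.14, 3.14].

## Interface

Orientations are given as a rotation vector (axis times angle).
In Python, from bench import env gives the robot as it stands.
- The arm moves only by the tool apply_moves, never from a script. Its argument "deltas" is a list of rows, each a list of 5 numbers: the shift along the tool's x, y, z in m, then the turn about the tool's z in degrees, then the closure, from 0 (fully open) to 1 (shut). In form: [[dx, dy, dz, yaw, jaw], ...]. A call has 1 to 10 rows; each row is the pose to reach, as a shift and turn from the pose measured when the call began, along the tool's axes at that moment; what a row does not reach only later rows make up. A row lasts 1/8 s, in which the tool goes at most 62.5 mm and 10.7 degrees, less where a joint would pass 70% of its speed; a pose out of reach is approached as far as the arm can. A call with a gripper value outside its range is refused whole. The fingers move at their own pace and stop on an object; "force" is the grip in N (left out, the last holds). Time passes only in rows, so rows that repeat a pose let the fingers close. It gives the time, the measured TCP pose, the force and the opening at its end, in the units of the state.
- env.state(): the state, without advancing time (a new reading comes with each control period).
- env.read_camera(name): name is "side" or "top" or "wrist"; returns a dict with "img" (400x640x3 uint8, blue, green, red), "K" (3x3 intrinsics, pixels), "eye" and "rotation" of the camera in the world. Camera axes: x right, y up, looking along -z (the intrinsics and any distortion apply to the point x, -y, -z); pixel columns grow to the right and rows downward; lengths in mm; the calibration is good to about 2 mm. A picture is of the moment at which its call begins. There is no depth.
- env.job_done(): hands the job in, once; it reports no verdict.
The state is a dict: "clock": time; "joint_positions": joint angles; "joint_velocities": joint speeds; "joint_torque": joint torques, N m; "eef_pos": TCP position; "tool_rot": TCP orientation; "wrist_force": force on the tool from outside, world axes, zero at the start; "torque": the same for the moment, N m; "width": finger opening in mm.
Only numpy, scipy, OpenCV 4.12 (cv2) and the standard library are available. Lean on these libraries where they do the work, as an engineer would, in place of code of your own. Each camera call takes 0.05 s, during which the arm holds its last target.

## Working session

There is one attempt and no reset: what is moved stays moved. The work goes in short steps, Python scripts to look and compute and a tool call to move; the robot and the scene stay as the last step left them, time stands still between calls to the robot, and variables do not carry over. Pictures are saved under pics/ and viewed, and the job is handed in when it is done.

Besides the shell and the picture viewer there is one more tool, called after ">>>" in YAML: its name, and indented under it one key for each argument. apply_moves: Moves the arm, as the interface text tells. Its arguments: {"type":"object","properties":{"deltas":{"type":"array","items":{"type":"array","items":{"type":"number"}}},"force":{"type":"number"}},"required":["deltas"]}

```bash
ls; mkdir -p pics; python3 - <<'E'
from bench import env
import cv2
s=env.state(); print({k:(v if not hasattr(v,'round') else v) for k,v in s.items()})
for n in ["top","side","wrist"]:
    c=env.read_camera(n); cv2.imwrite(f"pics/{n}0.png",c["img"]); print(n,c["K"],c["eye"],c["rotation"],[k for k in c if k!='img'])
E
```

```text
pics
{'clock': 0.0, 'joint_positions': array([ 1.29641905,  0.33285855, -0.06467941,  1.46095979,  0.02156671,
        1.34988663, -0.08847033]), 'joint_velocities': array([-7.48498328e-05, -4.42932210e-05,  1.20849160e-03,  5.67443085e-04,
       -5.88569787e-04,  3.42739970e-04, -3.24593903e-04]), 'joint_torque': array([-3.92084462e-05, -6.25451803e+01,  4.86759015e-02, -3.91608024e+01,
        1.61008607e-02,  9.84968792e-03,  2.03023961e-05]), 'eef_pos': array([ 155.60224209, -604.92824398,  230.51536699]), 'tool_rot': array([-2.48213995e+00,  1.92440280e+00,  1.79894701e-03]), 'wrist_force': array([ 0.29646031, -0.72838661, -0.55889838]), 'torque': array([0.00719957, 0.05392794, 0.03764982]), 'width': 85.49218709883245}
top [[464.28218312   0.         313.66160952]
 [  0.         464.28218312 206.35103633]
 [  0.           0.           1.        ]] [540.16530143  40.81333942 982.08782127] [ 0.03403282 -0.06350945 -1.57326372] ['K', 'eye', 'rotation']
side [[392.6754491    0.         321.68868145]
 [  0.         392.6754491  205.48543115]
 [  0.           0.           1.        ]] [156.41398845 621.39046661 703.4378978 ] [ 0.35576618 -1.07836524 -2.33244656] ['K', 'eye', 'rotation']
wrist [[281.60826993   0.         319.26819348]
 [  0.         281.60826993 197.09081016]
 [  0.           0.           1.        ]] [ 236.33662651 -585.47864384  372.4025975 ] [-0.28085544  0.21908141 -1.30583894] ['K', 'eye', 'rotation']
```

View pics/top0.png

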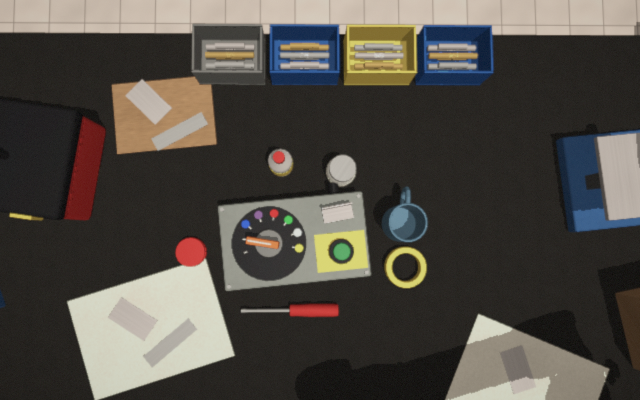

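View pics/side0.png

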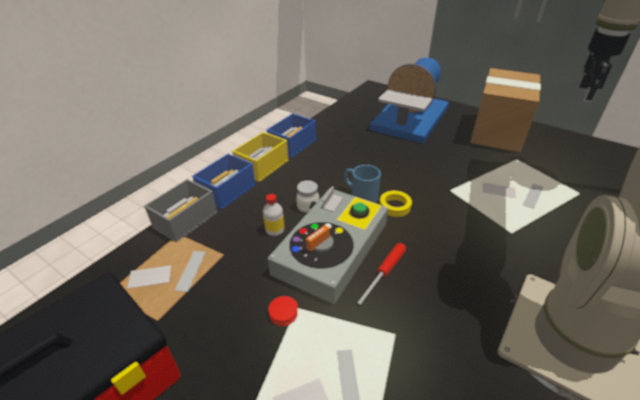

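```bash
cat > h.py <<'E'
import numpy as np, cv2
from scipy.spatial.transform import Rotation as R
def proj(c,P):
    P=np.atleast_2d(P); q=(P-c["eye"])@R.from_rotvec(c["rotation"]).as_matrix()
    q=q*[1,-1,-1]; u=q@np.array(c["K"]).T; return u[:,:2]/u[:,2:]
def unproj(c,uv,z):
    uv=np.atleast_2d(uv); d=np.c_[uv,np.ones(len(uv))]@np.linalg.inv(c["K"]).T
    d=d*[1,-1,-1]@R.from_rotvec(c["rotation"]).as_matrix().T
    t=(z-c["eye"][2])/d[:,2]; return np.array(c["eye"])+d*t[:,None]
E
python3 - <<'E'
from h import *
for n,(x,y,w,h),s in [("top",(210,180,240,150),3.3),("side",(240,160,190,150),4)]:
    im=cv2.imread(f"pics/{n}0.png")[y:y+h,x:x+w]
    im=cv2.convertScaleAbs(cv2.resize(im,None,fx=s,fy=s,interpolation=cv2.INTER_CUBIC),alpha=1.5); print(im.shape)
    cv2.imwrite(f"pics/{n}0c.png",im)
E
```

```text
(495, 792, 3)
(600, 760, 3)
```

View pics/top0c.png

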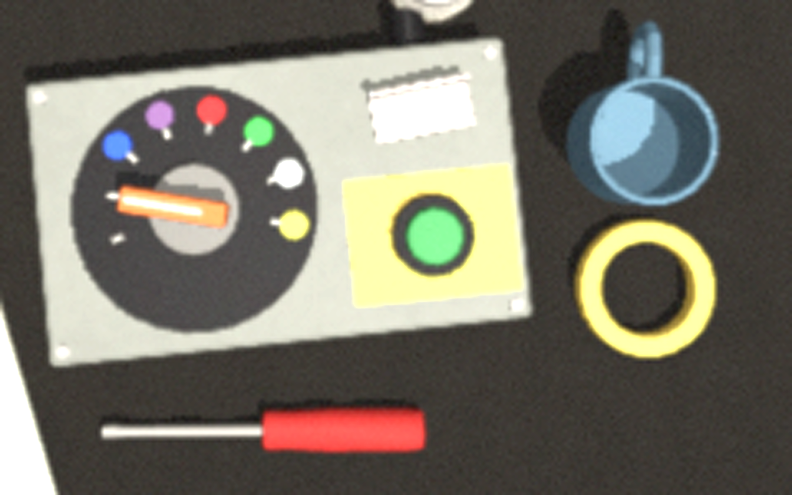

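View pics/side0c.png

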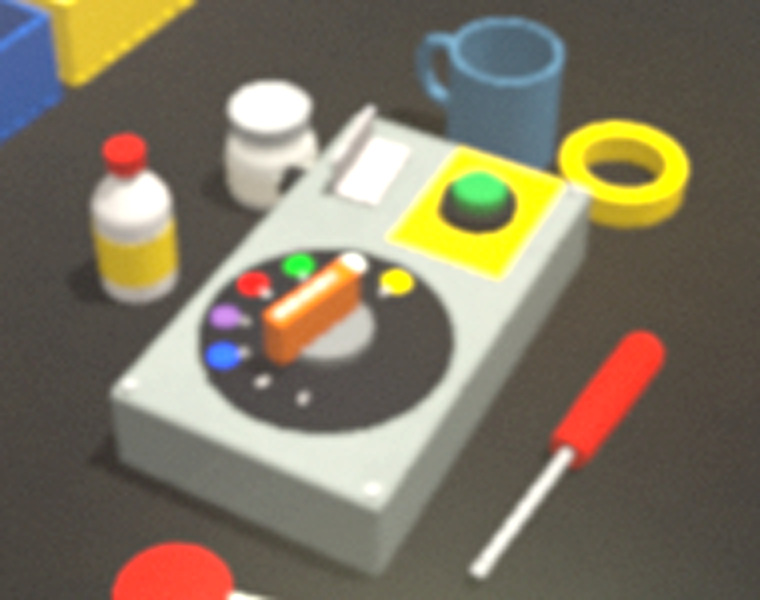

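```bash
python3 - <<'E'
from h import *
from bench import env
from scipy.optimize import least_squares
ct=env.read_camera("top"); cs=env.read_camera("side")
names=["blue","violet","red","green","white","yellow"]
T=np.array([[117,146],[160,115],[212,110],[259,131],[288,173],[294,225]]); T=(T+.5)/3.3-.5+[210,180]
S=np.array([[223,356],[226,316],[254,284],[298,265],[397,282]]); S=(S+.5)/4-.5+[240,160]; si=[0,1,2,3,5]
ang=1.833-np.arange(2,8)*np.pi/6
def pts(p):
    a=ang+p[2]; return np.c_[p[0]+60*np.cos(a),p[1]+60*np.sin(a),np.full(6,61.)]
for nm,f in [("top",lambda p:(proj(ct,pts(p))-T).ravel()),("side",lambda p:(proj(cs,pts(p))[si]-S).ravel()),
   ("both",lambda p:np.r_[(proj(ct,pts(p))-T).ravel(),(proj(cs,pts(p))[si]-S).ravel()])]:
    r=least_squares(f,[600,130,0]); print(nm,r.x,np.abs(r.fun).max().round(2))
# corners of box top
C=np.array([[27,87],[498,40],[531,317],[52,366]]);C=(C+.5)/3.3-.5+[210,180]
w=unproj(ct,C,60);print("corners",w.round(1)); print("ctr",w.mean(0))
d=w[0]-w[1]; print(np.degrees(np.arctan2(d[1],d[0]))-90)
B=(np.array([[435,236]])+.5)/3.3-.5+[210,180]; Bs=(np.array([[480,188]])+.5)/4-.5+[240,160]
for z in (75,80,85,90,95): print(z,unproj(ct,B,z)[0,:2].round(1),unproj(cs,Bs,z)[0,:2].round(1))
print(env.state()["clock"])
E
```

```text
top [5.25196667e+02 1.12464828e+02 9.79133168e-02] 0.22
side [5.24373890e+02 1.12034464e+02 9.75003359e-02] 0.27
both [5.24894257e+02 1.12258984e+02 9.84354255e-02] 0.42
corners [[598.6 213.4  60. ]
 [626.4 -70.4  60. ]
 [459.8 -88.6  60. ]
 [432.4 197.1  60. ]]
ctr [529.31244904  62.88953812  60.        ]
5.595449907669888
75 [508.9 -30.2] [510.1 -33.4]
80 [509.1 -29.8] [507.3 -28.2]
85 [509.2 -29.4] [504.4 -23. ]
90 [509.4 -29. ] [501.6 -17.8]
95 [509.6 -28.6] [498.8 -12.6]
0.25
```

```bash
cat >> h.py <<'E'
A=np.array([525.,112.3]); YAW=0.098
def tx(): 
    from bench import env
    s=env.state(); M=R.from_rotvec(s["tool_rot"]).as_matrix(); return s,M
def rows(targets):
    """targets: list of (x,y,z mm world, azimuth of tool x deg, jaw)"""
    s,M=tx(); az0=np.degrees(np.arctan2(M[1,0],M[0,0])); print("pos",s["eef_pos"].round(1),"az",az0.round(1),"tilt",M[:,2].round(3),"t",s["clock"],"F",s["wrist_force"].round(1))
    out=[]
    for x,y,z,a,j in targets:
        d=M.T@(np.array([x,y,z])-s["eef_pos"])/1000
        out.append([*d.round(4).tolist(),round(-(a-az0),1),j])
    for o in out: print(o)
def pc(q,off,z,r=34,j=1):
    """TCP target behind bar for pointer at q; off = midline to TCP distance"""
    a=1.833+YAW-q; u=np.array([np.cos(a),np.sin(a)]); n=np.array([-u[1],u[0]])
    p=A+r*u+off*n; return (*p,z,np.degrees(a),j)
E
python3 - <<'E'
from h import *
P=np.array([[155.6,-604.9,230.5,-75.6],[300,-520,230,-40],[450,-380,230,-10],[490,-150,220,20]])
t=[0,3,6,10]
rows([(*[np.interp(k,t,P[:,i]) for i in range(4)],1) for k in range(1,11)])
E
```

```text
pos [ 155.7 -605.1  231. ] az -75.6 tilt [-0.     0.001 -1.   ] t 0.25 F [-0.5 -0.2  0. ]
[-0.0157, -0.0536, 0.0006, np.float64(-11.8), 1]
[-0.0311, -0.1073, 0.0008, np.float64(-23.7), 1]
[-0.0465, -0.161, 0.001, np.float64(-35.6), 1]
[-0.0792, -0.221, 0.001, np.float64(-45.6), 1]
[-0.112, -0.2811, 0.001, np.float64(-55.6), 1]
[-0.1447, -0.3411, 0.001, np.float64(-65.6), 1]
[-0.1979, -0.3651, 0.0036, np.float64(-73.1), 1]
[-0.2511, -0.3892, 0.0061, np.float64(-80.6), 1]
[-0.3043, -0.4132, 0.0086, np.float64(-88.1), 1]
[-0.3575, -0.4372, 0.0112, np.float64(-95.6), 1]
```

>>> apply_moves:
  deltas:
    - [-0.016, -0.054, 0, -10, 1]
    - [-0.031, -0.107, 0, -20, 1]
    - [-0.047, -0.161, 0, -30, 1]
    - [-0.08, -0.21, 0, -40, 1]
    - [-0.112, -0.26, 0, -50, 1]
    - [-0.145, -0.31, 0, -60, 1]
    - [-0.195, -0.345, 0, -70, 1]
    - [-0.245, -0.38, 0, -80, 1]
    - [-0.295, -0.41, 0.005, -88, 1]
    - [-0.34, -0.43, 0.01, -95, 1]
  force: 30

```text
clock: 1.5
eef_pos: [488.0, -166.3, 221.1]
tool_rot: [-3.095, -0.539, -0.001]
wrist_force: [0.4, 0.4, 0.0]
width: 0.1
```

```bash
python3 - <<'E'
from h import *
s,M=tx(); print(s["joint_positions"].round(2), s["width"])
g=pc(0.5236,40,130); az=np.degrees(np.arctan2(M[1,0],M[0,0]))
print(g)
p0=np.r_[s["eef_pos"],az]; g1=np.r_[g[:2],180,g[3]]
rows([(*(p0+(g1-p0)*min(1,k/8)),1) for k in range(1,10)])
E
```

```text
[ 0.8   0.14 -0.61  1.73  0.09  1.29  0.52] 0.107737961623908
(np.float64(491.06356798925043), np.float64(152.3539459027419), 130, np.float64(80.63808008671207), 1)
pos [ 488.  -166.3  221.1] az 19.8 tilt [ 0.     0.001 -1.   ] t 1.5 F [0.4 0.4 0. ]
[0.0138, -0.0373, 0.0052, np.float64(-7.6), 1]
[0.0276, -0.0747, 0.0103, np.float64(-15.2), 1]
[0.0415, -0.112, 0.0155, np.float64(-22.8), 1]
[0.0553, -0.1494, 0.0207, np.float64(-30.4), 1]
[0.0691, -0.1867, 0.0258, np.float64(-38.1), 1]
[0.0829, -0.2241, 0.031, np.float64(-45.7), 1]
[0.0968, -0.2614, 0.0362, np.float64(-53.3), 1]
[0.1106, -0.2988, 0.0413, np.float64(-60.9), 1]
[0.1106, -0.2988, 0.0413, np.float64(-60.9), 1]
```

>>> apply_moves:
  deltas:
    - [0.014, -0.037, 0.005, -7.6, 1]
    - [0.028, -0.075, 0.01, -15, 1]
    - [0.041, -0.112, 0.015, -23, 1]
    - [0.055, -0.15, 0.02, -30, 1]
    - [0.069, -0.187, 0.025, -38, 1]
    - [0.083, -0.224, 0.03, -46, 1]
    - [0.097, -0.261, 0.036, -53, 1]
    - [0.111, -0.299, 0.041, -61, 1]
    - [0.111, -0.299, 0.041, -61, 1]

```text
clock: 2.62
eef_pos: [490.4, 156.1, 180.2]
tool_rot: [-2.385, -2.042, -0.002]
wrist_force: [0.4, -0.1, -0.4]
width: -0.0
```

```bash
python3 - <<'E'
from h import *
from bench import env
for n in ["top","side","wrist"]: 
    c=env.read_camera(n); cv2.imwrite(f"pics/{n}1.png",c["img"])
g=pc(0.5236,40,78); h=pc(.5236,40,130)
rows([h,h,pc(.5236,40,95),g,g])
E
```

```text
pos [491.5 151.7 180.2] az 80.6 tilt [ 0.  0. -1.] t 2.775 F [ 0.3 -0.7  0.5]
[0.0005, -0.0006, 0.0502, np.float64(-0.0), 1]
[0.0005, -0.0006, 0.0502, np.float64(-0.0), 1]
[0.0005, -0.0006, 0.0852, np.float64(-0.0), 1]
[0.0005, -0.0006, 0.1022, np.float64(-0.0), 1]
[0.0005, -0.0006, 0.1022, np.float64(-0.0), 1]
```

View pics/side1.png

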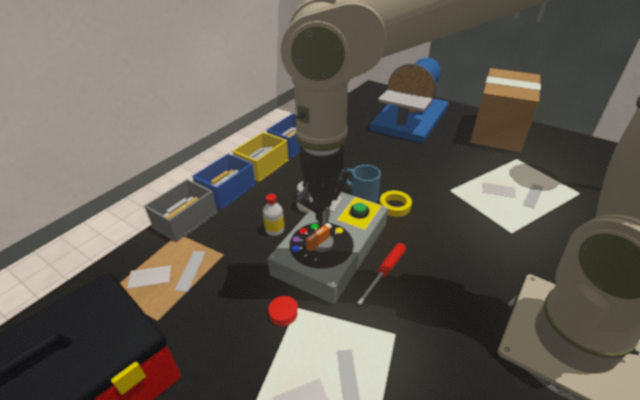

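View pics/wrist1.png

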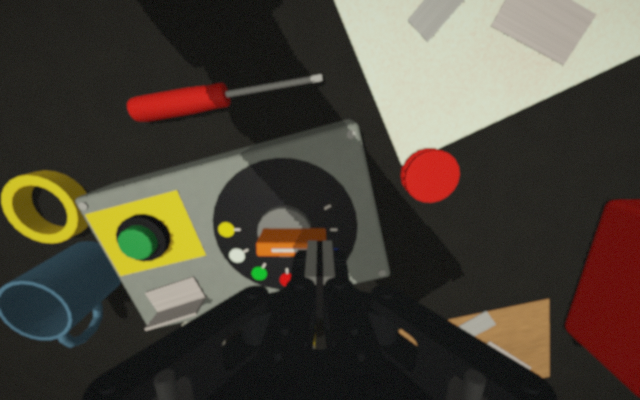

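>>> apply_moves:
  deltas:
    - [0, 0, 0.03, 0, 1]
    - [0, 0, 0.06, 0, 1]
    - [0, 0, 0.09, 0, 1]
    - [0, 0, 0.102, 0, 1]
    - [0, 0, 0.102, 0, 1]

```text
clock: 3.4
eef_pos: [491.6, 151.0, 78.2]
tool_rot: [-2.397, -2.031, 0.001]
wrist_force: [-0.2, -0.8, -0.4]
width: -0.1
```

```bash
python3 - <<'E'
from h import *
from bench import env
L=[]
for n in ["top","wrist"]: 
    c=env.read_camera(n); L.append(c)
    im=c["img"]
    if n=="top": im=cv2.resize(im[180:300,210:390],None,fx=4,fy=4,interpolation=cv2.INTER_CUBIC)
    cv2.imwrite(f"pics/{n}2.png",cv2.convertScaleAbs(im,alpha=1.6))
rows([pc(.5236,18,78),pc(.5236+.17,18,78),pc(.5236+.35,18,78)])
E
```

```text
pos [492.3 151.6  79.3] az 80.6 tilt [ 0.002  0.    -1.   ] t 3.5 F [0.3 0.4 0.5]
[0.0005, 0.0207, 0.0014, np.float64(-0.0), 1]
[0.0031, 0.0267, 0.0014, np.float64(9.7), 1]
[0.0047, 0.0334, 0.0014, np.float64(20.0), 1]
```

View pics/wrist2.png

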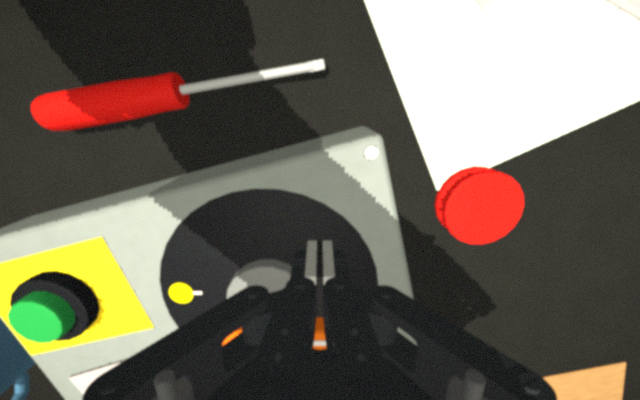

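View pics/top2.png

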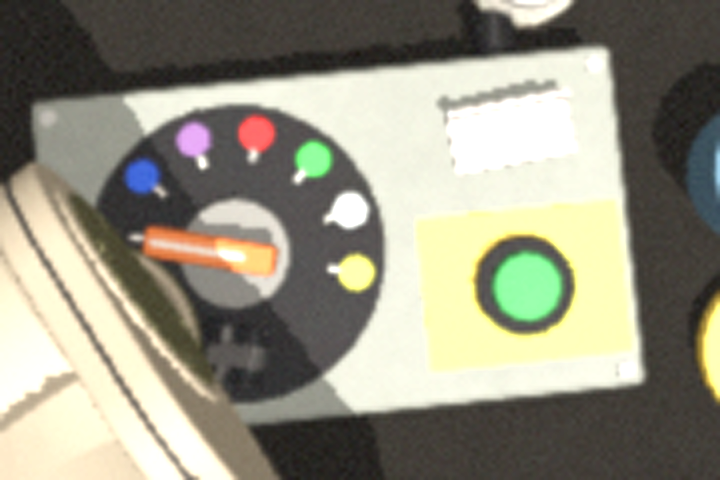

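>>> apply_moves:
  deltas:
    - [0, 0.01, 0.001, 0, 1]
    - [0, 0.016, 0.001, 0, 1]
    - [0.0005, 0.0207, 0.001, 0, 1]
    - [0.002, 0.0237, 0.001, 5, 1]
    - [0.003, 0.0267, 0.001, 10, 1]
    - [0.004, 0.03, 0.001, 15, 1]

```text
clock: 4.25
eef_pos: [522.5, 150.9, 78.3]
tool_rot: [2.643, 1.698, 0.001]
wrist_force: [-1.0, 0.2, 0.1]
width: 0.1
```

```bash
cat > look.py <<'E'
from h import *
from bench import env
import sys
c=env.read_camera("top"); im=cv2.resize(c["img"][180:300,210:390],None,fx=4,fy=4,interpolation=cv2.INTER_CUBIC)
d=env.read_camera("side"); im2=cv2.resize(d["img"][200:280,270:390],None,fx=4,fy=4,interpolation=cv2.INTER_CUBIC)
v=np.zeros((480,800,3),np.uint8); v[:360,:400]=cv2.resize(im[:,:533],(400,360)); v[:267,400:]=cv2.resize(im2,(400,267))
cv2.imwrite(f"pics/{sys.argv[1]}.png",cv2.convertScaleAbs(v[:370],alpha=1.6))
E
python3 look.py a1; python3 - <<'E'
from h import *
q=.5236
rows([pc(q+x,18,78) for x in (.3,.35,.4,.5,.6,.7,.8,.9,1.0)])
E
```

```text
pos [522.8 150.9  78.4] az 65.5 tilt [ 0.002  0.    -1.   ] t 4.35 F [0.8 0.8 0.3]
[0.0004, 0.0012, 0.0004, np.float64(2.1), 1]
[0.0012, 0.003, 0.0004, np.float64(5.0), 1]
[0.0019, 0.0047, 0.0004, np.float64(7.8), 1]
[0.0031, 0.0084, 0.0004, np.float64(13.5), 1]
[0.0038, 0.0122, 0.0004, np.float64(19.3), 1]
[0.0042, 0.016, 0.0004, np.float64(25.0), 1]
[0.0042, 0.0199, 0.0004, np.float64(30.7), 1]
[0.0039, 0.0237, 0.0004, np.float64(36.5), 1]
[0.0031, 0.0275, 0.0004, np.float64(42.2), 1]
```

View pics/a1.png

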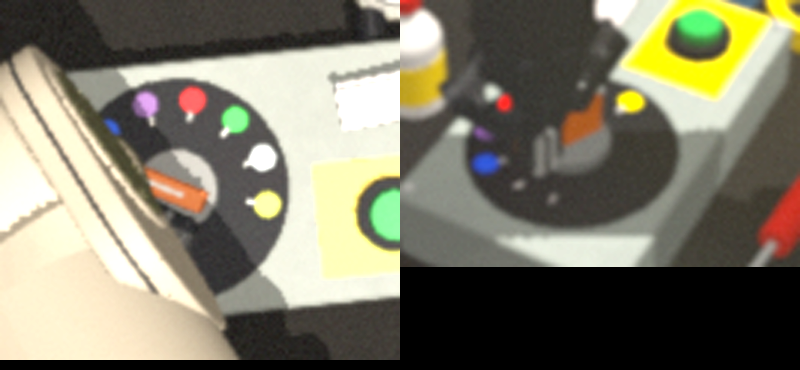

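>>> apply_moves:
  deltas:
    - [0.0008, 0.002, 0, 3, 1]
    - [0.0016, 0.0038, 0, 6.4, 1]
    - [0.0025, 0.0065, 0, 10.5, 1]
    - [0.0031, 0.0084, 0, 13.5, 1]
    - [0.0036, 0.0109, 0, 17.3, 1]
    - [0.004, 0.0141, 0, 22, 1]
    - [0.0042, 0.017, 0, 26.5, 1]
    - [0.0042, 0.0199, 0, 30.7, 1]
    - [0.0039, 0.0237, 0, 36.5, 1]

```text
clock: 5.48
eef_pos: [546.0, 144.8, 78.4]
tool_rot: [-3.041, -0.787, -0.002]
wrist_force: [-0.7, 0.2, 0.3]
width: 0.0
```

```bash

python3 look.py a2; python3 - <<'E'
from h import *
q=.5236
rows([pc(q+x,18,78) for x in (1,1.08,1.16,1.24,1.32,1.4,1.48,1.55,1.62)])
E
```

```text
pos [546.3 144.4  78.4] az 29.1 tilt [ 0.002  0.    -1.   ] t 5.575 F [-0.1  0.4  0.3]
[0.0014, 0.0032, 0.0004, np.float64(5.7), 1]
[0.0025, 0.0061, 0.0004, np.float64(10.3), 1]
[0.0033, 0.009, 0.0004, np.float64(14.9), 1]
[0.0038, 0.0121, 0.0004, np.float64(19.5), 1]
[0.0042, 0.0151, 0.0004, np.float64(24.0), 1]
[0.0043, 0.0182, 0.0004, np.float64(28.6), 1]
[0.0041, 0.0213, 0.0004, np.float64(33.2), 1]
[0.0037, 0.0239, 0.0004, np.float64(37.2), 1]
[0.0032, 0.0266, 0.0004, np.float64(41.2), 1]
```

View pics/a2.png

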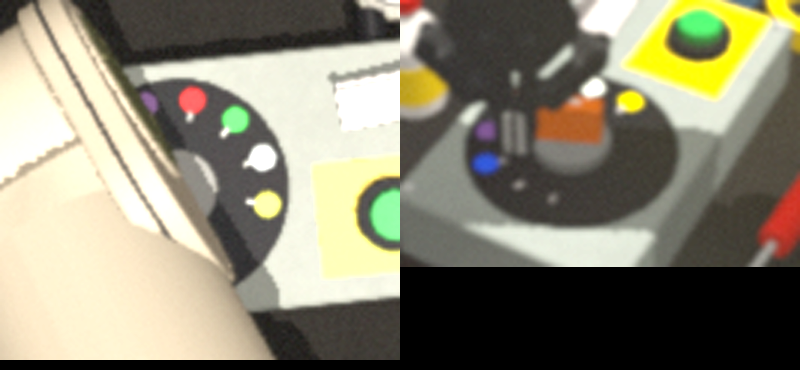

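>>> apply_moves:
  deltas:
    - [0.0014, 0.003, 0, 5.7, 1]
    - [0.0025, 0.006, 0, 10.3, 1]
    - [0.0033, 0.009, 0, 15, 1]
    - [0.0038, 0.012, 0, 19.5, 1]
    - [0.0042, 0.015, 0, 24, 1]
    - [0.0043, 0.018, 0, 28.5, 1]
    - [0.0041, 0.021, 0, 33, 1]
    - [0.0037, 0.024, 0, 37, 1]

```text
clock: 6.58
eef_pos: [561.1, 125.2, 78.4]
tool_rot: [-3.134, 0.215, -0.002]
wrist_force: [0.4, -0.3, 0.2]
width: 0.3
```

```bash

python3 look.py a3; python3 - <<'E'
from h import *
q=.5236
rows([pc(q+x,18,78) for x in (1.6,1.65,1.7,1.75,1.8,1.85,1.9,1.95,1.98)])
E
```

```text
pos [561.2 124.9  78.4] az -7.8 tilt [ 0.001 -0.    -1.   ] t 6.675 F [ 0.8 -0.4  0.3]
[0.0009, 0.0013, 0.0004, np.float64(3.2), 1]
[0.0016, 0.0031, 0.0004, np.float64(6.1), 1]
[0.0023, 0.0049, 0.0004, np.float64(8.9), 1]
[0.0029, 0.0067, 0.0004, np.float64(11.8), 1]
[0.0033, 0.0086, 0.0004, np.float64(14.7), 1]
[0.0037, 0.0105, 0.0004, np.float64(17.5), 1]
[0.004, 0.0124, 0.0004, np.float64(20.4), 1]
[0.0042, 0.0143, 0.0004, np.float64(23.3), 1]
[0.0043, 0.0154, 0.0004, np.float64(25.0), 1]
```

View pics/a3.png

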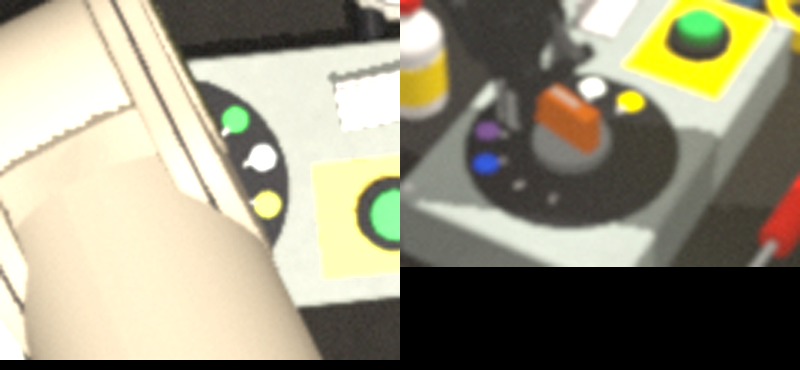

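```bash
cat > ov.py <<'E'
from h import *
from bench import env
import sys
c=env.read_camera("side"); im=c["img"].copy(); k=5; x0,y0=280,205
im=cv2.convertScaleAbs(cv2.resize(im[y0:y0+80,x0:x0+110],None,fx=k,fy=k,interpolation=cv2.INTER_CUBIC),alpha=1.6)
im0=im.copy()
for q,col in zip([2.094,2.618],[(0,0,255),(0,255,0)]):
    a=1.833+YAW-q;u=np.array([np.cos(a),np.sin(a)]);n=np.array([-u[1],u[0]])
    P=[[*(A+r*u+w*n),103] for r,w in ((-21,-7),(41,-7),(41,7),(-21,7))]
    p=((proj(c,P)-[x0,y0]+.5)*k-.5).astype(int); cv2.polylines(im,[p],True,col,1)
s=env.state();print(s["eef_pos"])
cv2.imwrite(f"pics/{sys.argv[1]}.png",np.vstack([im,im0])[:, :][:800])
cv2.imwrite(f"pics/{sys.argv[1]}.png",cv2.resize(np.hstack([im,im0]),(800,291)))
E
python3 ov.py b1
```

```text
[561.077395   125.18921889  78.38060869]
```

View pics/b1.png

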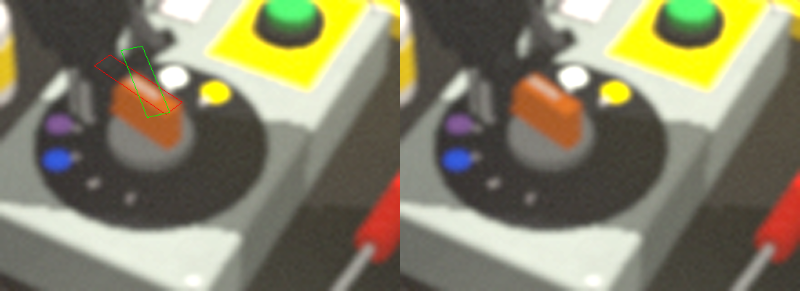

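>>> apply_moves:
  deltas:
    - [0.0009, 0.0013, 0, 3.2, 1]
    - [0.0016, 0.003, 0, 6, 1]
    - [0.0023, 0.005, 0, 9, 1]
    - [0.0029, 0.0067, 0, 12, 1]
    - [0.0033, 0.0086, 0, 14.7, 1]
    - [0.0037, 0.0105, 0, 17.5, 1]
    - [0.004, 0.0124, 0, 20.4, 1]

```text
clock: 7.6
eef_pos: [563.4, 112.7, 78.4]
tool_rot: [-3.048, 0.76, -0.002]
wrist_force: [-0.9, 0.6, -0.5]
width: 0.2
```

```bash
python3 ov.py b2;  python3 - <<'E'
from h import *
q=.5236
rows([pc(q+x,o,78) for x,o in ((1.92,18),(1.95,18),(1.95,20),(1.95,30),(1.95,40))])
E
```

```text
[563.3376392  112.33670111  78.39039317]
pos [563.3 112.3  78.4] az -28.2 tilt [ 0.002  0.    -1.   ] t 7.65 F [-0.  -0.9 -0.7]
[0.0006, 0.0008, 0.0004, np.float64(1.2), 1]
[0.0011, 0.0019, 0.0004, np.float64(2.9), 1]
[0.0012, -0.0001, 0.0004, np.float64(2.9), 1]
[0.0017, -0.0101, 0.0004, np.float64(2.9), 1]
[0.0022, -0.0201, 0.0004, np.float64(2.9), 1]
```

View pics/b2.png

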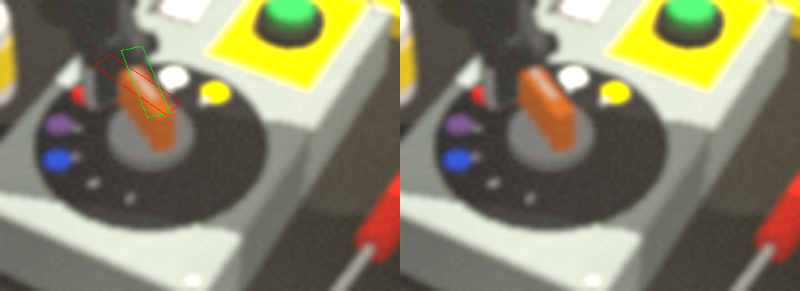

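>>> apply_moves:
  deltas:
    - [0.0006, 0.0008, 0, 1.2, 1]
    - [0.0011, 0.0019, 0, 2.9, 1]
    - [0.0013, 0.003, 0, 4.6, 1]
    - [0.0013, 0.003, 0, 4.6, 1]

```text
clock: 8.15
eef_pos: [563.0, 109.0, 78.4]
tool_rot: [-3.014, 0.886, -0.002]
wrist_force: [0.0, 0.3, -0.4]
width: -0.0
```

```bash
python3 ov.py b3;  python3 - <<'E'
from h import *
q=.5236
rows([pc(q+x,o,78) for x,o in ((1.98,18),(1.98,22),(1.98,30),(1.98,40))])
E
```

```text
[563.05807391 109.0684416   78.3904141 ]
pos [563.1 109.1  78.4] az -32.7 tilt [ 0.002  0.    -1.   ] t 8.2 F [-0.5 -0.1  0.3]
[0.0003, -0.0001, 0.0004, np.float64(0.1), 1]
[0.0003, -0.0041, 0.0004, np.float64(0.1), 1]
[0.0003, -0.0121, 0.0004, np.float64(0.1), 1]
[0.0003, -0.0221, 0.0004, np.float64(0.1), 1]
```

View pics/b3.png

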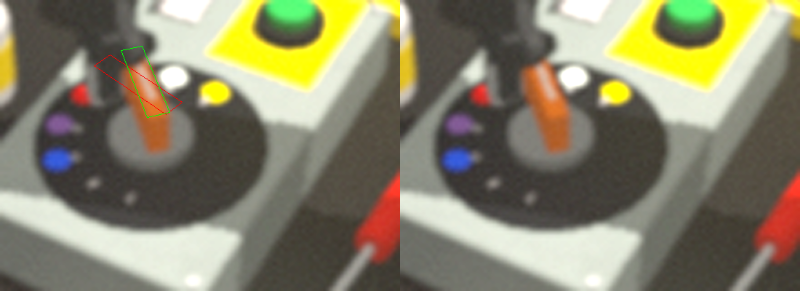

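>>> apply_moves:
  deltas:
    - [0, -0.008, 0, 0, 1]
    - [0, -0.02, 0, 0, 1]
    - [0, -0.022, -0.02, 0, 1]
    - [0, -0.022, -0.06, 0, 1]
    - [0, -0.022, -0.09, 0, 1]
    - [0, -0.022, -0.09, 0, 1]

```text
clock: 8.95
eef_pos: [576.4, 129.0, 171.0]
tool_rot: [-3.012, 0.883, -0.008]
wrist_force: [0.6, 1.0, -0.6]
width: -0.0
```

```bash
python3 ov.py b4;  python3 - <<'E'
from h import *
s,M=tx(); p0=np.r_[s["eef_pos"],np.degrees(np.arctan2(M[1,0],M[0,0]))]; print(s["joint_positions"].round(2))
g=np.r_[509,-30,120,-84.4]
# tool x along box -y (az -84.4)
rows([(*(p0+(g-p0)*min(1,k/7)),1) for k in range(1,9)])
E
```

```text
[575.54424569 128.52235228 169.25975654]
[ 0.1   0.33 -0.48  1.62  0.16  1.22 -0.99]
pos [575.5 128.5 169.3] az -32.7 tilt [ 0.003  0.001 -1.   ] t 9.0 F [ 0.1 -1.  -1.4]
[0.0042, 0.0242, 0.007, np.float64(7.4), 1]
[0.0084, 0.0484, 0.014, np.float64(14.8), 1]
[0.0126, 0.0726, 0.021, np.float64(22.2), 1]
[0.0169, 0.0968, 0.028, np.float64(29.5), 1]
[0.0211, 0.1211, 0.0349, np.float64(36.9), 1]
[0.0253, 0.1453, 0.0419, np.float64(44.3), 1]
[0.0295, 0.1695, 0.0489, np.float64(51.7), 1]
[0.0295, 0.1695, 0.0489, np.float64(51.7), 1]
```

View pics/b4.png

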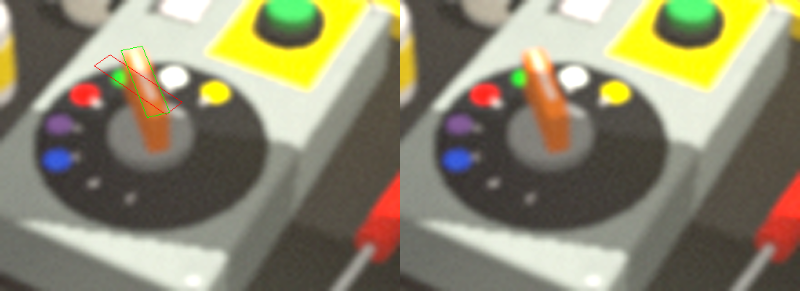

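>>> apply_moves:
  deltas:
    - [0.004, 0.024, 0, 7.4, 1]
    - [0.008, 0.048, 0, 15, 1]
    - [0.013, 0.073, 0.01, 22, 1]
    - [0.017, 0.097, 0.02, 29.5, 1]
    - [0.021, 0.121, 0.03, 37, 1]
    - [0.025, 0.145, 0.04, 44, 1]
    - [0.0295, 0.1695, 0.045, 51.7, 1]
    - [0.0295, 0.1695, 0.049, 51.7, 1]

```text
clock: 10.0
eef_pos: [508.0, -31.6, 118.5]
tool_rot: [-2.323, 2.113, -0.001]
wrist_force: [-0.7, 0.2, 0.4]
width: -0.5
```

```bash
python3 - <<'E'
from h import *
from bench import env
im=env.read_camera("top")["img"][180:300,210:390]
cv2.imwrite("pics/c1.png",cv2.convertScaleAbs(cv2.resize(im,None,fx=4,fy=4),alpha=1.6))
im=env.read_camera("wrist")["img"]; cv2.imwrite("pics/c2.png",cv2.convertScaleAbs(im,alpha=1.6))
rows([(509,-30,z,-84.4,1) for z in (100,88,80,76,74,72,70)])
E
```

```text
pos [508.6 -29.3 118.9] az -84.3 tilt [ 0.002  0.001 -1.   ] t 10.1 F [-0.4 -0.2 -0.2]
[0.0007, -0.0002, 0.0189, np.float64(0.1), 1]
[0.0008, -0.0002, 0.0309, np.float64(0.1), 1]
[0.0008, -0.0002, 0.0389, np.float64(0.1), 1]
[0.0008, -0.0002, 0.0429, np.float64(0.1), 1]
[0.0008, -0.0002, 0.0449, np.float64(0.1), 1]
[0.0008, -0.0002, 0.0469, np.float64(0.1), 1]
[0.0008, -0.0002, 0.0489, np.float64(0.1), 1]
```

View pics/c1.png

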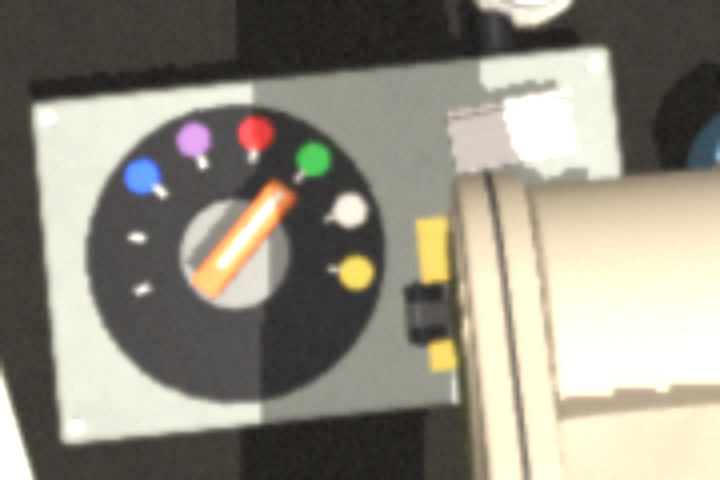

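View pics/c2.png

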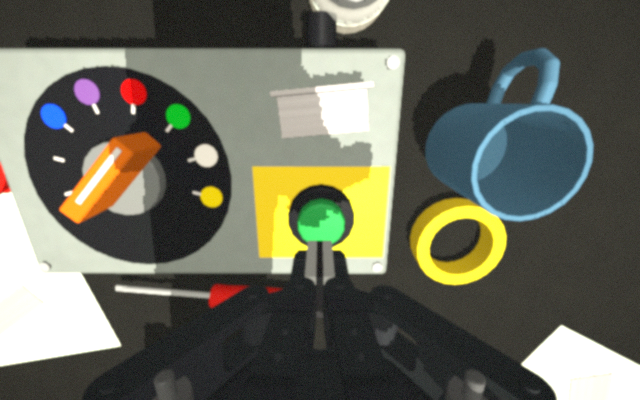

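>>> apply_moves:
  deltas:
    - [0.0008, 0, 0.015, 0, 1]
    - [0.0008, 0, 0.029, 0, 1]
    - [0.0008, 0, 0.037, 0, 1]
    - [0.0008, 0, 0.041, 0, 1]
    - [0.0008, 0, 0.043, 0, 1]
    - [0.0008, 0, 0.043, 0, 1]

```text
clock: 10.85
eef_pos: [508.9, -29.8, 76.3]
tool_rot: [-2.328, 2.106, -0.001]
wrist_force: [-2.5, 1.2, 4.9]
width: -0.1
```

```bash
python3 - <<'E'
from h import *
from bench import env
im=env.read_camera("side")["img"][180:240,320:400]
cv2.imwrite("pics/d1.png",cv2.convertScaleAbs(cv2.resize(im,None,fx=6,fy=6),alpha=1.6))
rows([(509,-30,z,-84.4,1) for z in (76,74,72,70)])
E
```

```text
pos [508.9 -29.9  76.3] az -84.2 tilt [ 0.002  0.001 -1.   ] t 10.9 F [-3.3  1.7  5.4]
[0.0002, -0.0001, 0.0003, np.float64(0.2), 1]
[0.0002, -0.0001, 0.0023, np.float64(0.2), 1]
[0.0002, -0.0001, 0.0043, np.float64(0.2), 1]
[0.0002, -0.0001, 0.0063, np.float64(0.2), 1]
```

View pics/d1.png

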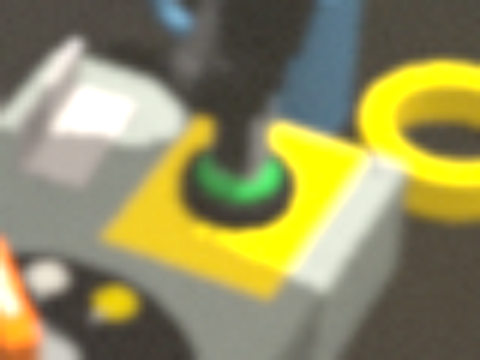

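>>> apply_moves:
  deltas:
    - [0, 0, 0.0015, 0, 1]
    - [0, 0, 0.003, 0, 1]
    - [0, 0, 0.003, 0, 1]

```text
clock: 11.28
eef_pos: [509.2, -29.9, 75.7]
tool_rot: [-2.328, 2.106, -0.003]
wrist_force: [-13.6, 0.8, 27.4]
width: 0.1
```

```bash
python3 - <<'E'
from h import *
from bench import env
c=env.read_camera("side")
im=c["img"][180:240,320:400]
o=cv2.imread("pics/side0.png")[180:240,320:400]
cv2.imwrite("pics/d2.png",cv2.convertScaleAbs(cv2.resize(np.hstack([o,im]),None,fx=5,fy=5),alpha=1.6))
rows([(509,-30,z,-84.4,1) for z in (76,74)])
E
```

```text
pos [509.2 -29.9  75.7] az -84.3 tilt [ 0.003  0.001 -1.   ] t 11.325 F [-13.2   1.1  27.9]
[0.0001, 0.0002, -0.0003, np.float64(0.1), 1]
[0.0001, 0.0002, 0.0017, np.float64(0.1), 1]
```

View pics/d2.png

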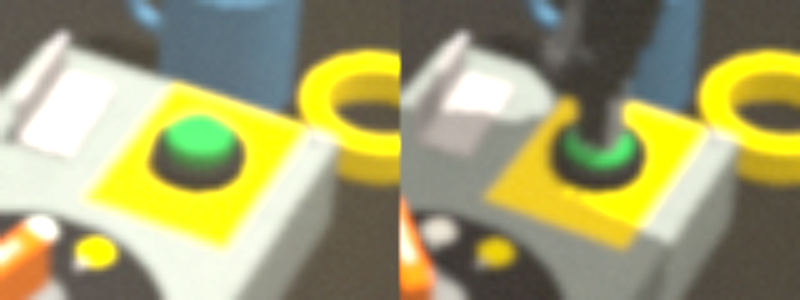

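>>> apply_moves:
  deltas:
    - [0, 0, -0.004, 0, 1]
    - [0, 0, -0.02, 0, 1]
    - [0, 0, -0.06, 0, 1]
    - [0, 0, -0.1, 0, 1]
    - [0, 0.03, -0.14, 0, 1]
    - [0, 0.09, -0.15, 0, 1]
    - [0, 0.09, -0.15, 0, 1]
    - [0, 0.09, -0.15, 0, 1]

```text
clock: 12.32
eef_pos: [419.8, -39.0, 226.2]
tool_rot: [-2.327, 2.105, -0.005]
wrist_force: [0.2, -0.3, -0.9]
width: 0.4
```

```bash
python3 - <<'E'
from h import *
from bench import env
c=env.read_camera("side"); t=env.read_camera("top")
a=cv2.resize(c["img"][160:310,240:430],(400,316)); o=cv2.resize(cv2.imread("pics/side0.png")[160:310,240:430],(400,316))
cv2.imwrite("pics/e1.png",cv2.convertScaleAbs(np.hstack([o,a]),alpha=1.6))
cv2.imwrite("pics/e2.png",cv2.convertScaleAbs(cv2.resize(t["img"][130:330,160:450],(800,552)),alpha=1.6))
s=env.state(); print(s["clock"],s["wrist_force"].round(1),s["eef_pos"].round(1),np.abs(s["joint_velocities"]).max().round(3))
E
```

```text
12.425 [ 0.4  0.3 -0.6] [420.  -38.8 225.4] 0.014
```

View pics/e1.png

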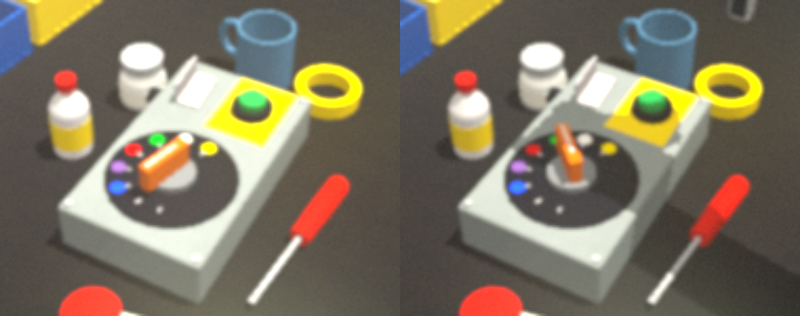

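View pics/e2.png

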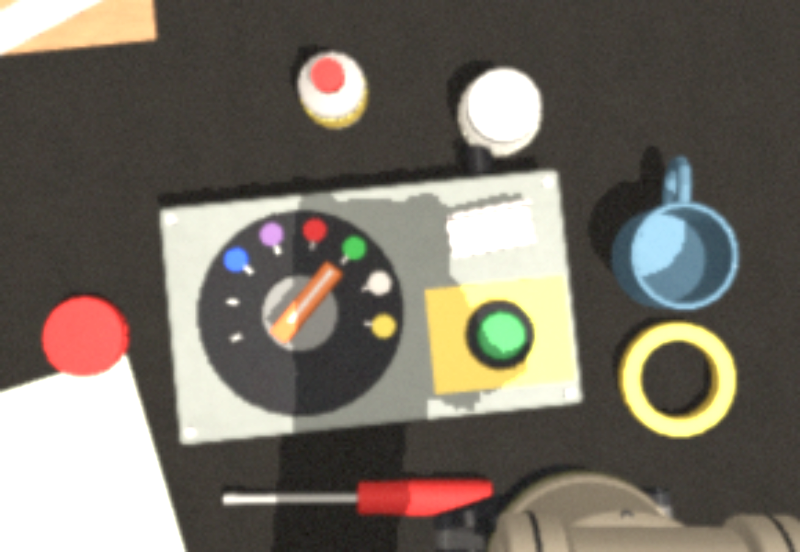

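The last pictures show the pointer aiming at the green dot, the button raised and nothing else moved. The robot is clear, so I'm handing the job in.

```bash
python3 -c "
from bench import env
print(env.job_done())"
```

```text
the job is handed in; nothing more can be done
None
```

The pointer is at the green dot, and the start button has been pressed to its stop and let up again. I handed the job in at about 12.4 s of the 64 s.

- **Selector:** I pushed the pointer with the shut fingertips from the second click, clockwise past blue, violet and red. I stopped the finger about 6° short of green, and the pointer clicked in there. After I backed the finger off, the side and top pictures both showed it aiming at green, before I touched the button.
- **Start button:** I pressed it down until the tip stopped moving. The wrist read about 27 N vertically, with about 13 N sideways, and the picture showed the green cap sunk flush with its housing. That press was harder than the 5 N needed. I have no direct reading of the button's travel.
- **Last check:** After the arm withdrew, the pictures showed the pointer still at green, the button up, and the bracket and other things where they had been. The wrist force was about zero and the arm was clear of everything. None of these checks failed or disagreed.

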